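# Index the decorating wheel to the next panel

## Task

Bring the jug's next panel round on the decorating wheel: pull up the red knob of the sprung index pin, turn the wheel anticlockwise (seen from above) and let the pin spring fully home in the very next hole of the index ring. The holes are spaced unevenly to suit the panels, so feel for the drop, and never strain the pin: turn only when it is clear of its hole, do not press it hard on the ring, and stop gently when it locks. Keep the jug standing in the middle of the wheel, leave everything else on the table where it is, and let go of the knob.

Things in the scene. Friction and masses are not known exactly. Their poses are not given: they have to be found in the camera images.
- stand: the decorating wheel's heavy fixed stand: green foot 200 mm across, and a dark steel index ring, 284 mm across, its top 80 mm above the table, with brass-rimmed holes (10.5 mm) on a 127 mm radius. Origin on the wheel's axis at table height; x points to the hole that the pin is in at the start, z up. The next hole anticlockwise lies 40 to 63 degrees on; the one after it at least 35 degrees further
- wheel (a joint): angle of the aluminium wheel head (216 mm across, 16 mm thick, top 112 mm above the table) on the stand, rad: 0 at the start, grows anticlockwise seen from above; free from -1.1 to 2.1 when the pin is out. With the pin lifted it turns easily; with the pin riding on the ring it drags, and takes 4 to 9 N sideways at the knob; it stops at once when left
- index_pin (a joint): lift of the sprung pin with its knob, m: 0 is fully home, 8 mm deep in a hole; about 7.5 mm when it rides on the ring between holes; stop at 13 mm. Spring and weight pull down with 6 N at home and 9 N at the stop, a little more when pulled fast. The pin moves only straight up and down, and goes round with the wheel; free over a hole, it drops home by itself within 0.15 s
- knob (a point): middle of the red knob of the index pin: upright, round, 30 mm across, 24 mm tall (13 mm below to 11 mm above this point), 127 mm from the wheel's axis, 142 mm above the table when home. Below it are a steel barrel 18 mm across (top 16 mm below this point when home) and, 40 mm below, the flat top of the 30 mm wide ear of the wheel head that carries it
- wheel_top (a point): centre of the wheel head's top face, on its axis, 112 mm above the table; turns with the wheel
- pin_shank: the steel shank of the index pin, 8 mm across with a round tip; origin at the tip, z up; 72 mm above the table when home. It fits its hole with about 1 mm of play either way
- jug: small white jug with a blue band, loose in the middle of the wheel head: 78 mm tall, belly 80 mm across, handle reaching 59 mm from its axis (+y side); origin under its centre, z up
- glaze_cup: terracotta cup with blue glaze, 54 mm across, 40 mm tall, standing beside the stand; origin under its centre; leave alone
- brush: glaze brush with a wooden handle, 160 mm long, lying beside the stand; leave alone
- glaze_jar: white jar with a black lid, 64 mm across, 85 mm tall; leave alone
- wooden_rib: flat wooden potter's rib, about 85 mm long, 7 mm thick; leave alone
- loop_tool: trimming tool with a green handle and a wire loop, 175 mm long; leave alone
- pinch_pot: grey clay bowl, 84 mm across, 55 mm tall; leave alone
- brush_pot: white and blue pot, 92 mm across, with brushes and sticks standing up to 220 mm; leave alone
Mind the look-alikes: they are no part of the job. Leave any pink or yellow look-alike of the jug alone.

How it is judged:
On the way, in this order (a step that is already met when the one before it is completed fails the run):
1. the pin is pulled clear of its first hole (value of joint index_pin above 0.0065 m and value of joint wheel below 0.3 rad), for 0.02 s.
2. the wheel is turned anticlockwise with the pin out of its hole (value of joint wheel above 0.3 rad and value of joint index_pin above 0.006 m), for 0.02 s.
At the end, for the whole second after the job is handed in: the pin is fully home (within 1.5 mm) in the next hole anticlockwise (wheel turned 0.62 to 1.2 rad) and the wheel is at rest; the jug stands upright on the wheel, at rest within 15 mm of its centre; the knob is let go (value of joint index_pin below 0.0015 m and value of joint wheel between 0.62 and 1.2 rad and velocity of joint wheel between -0.05 and 0.05 rad/s and horizontal distance between jug and wheel_top below 0.015 m and angle between jug's own z axis and vertical below 0.1 rad and height (world z) of jug above 0.105 m and linear speed of jug below 0.02 m/s); the robot touches nothing.
It fails at once if the index pin's shank is strained: pressed with over 35 N, sideways or down (contact force between pin_shank and anything else above 35 N).
It fails at once if the wheel is turned clockwise from where it stood (value of joint wheel below -0.15 rad).
It fails at once if the jug is tipped or shifted off the middle of the wheel (horizontal distance between jug and wheel_top above 0.02 m or angle between jug's own z axis and vertical above 0.25 rad).
It fails at once if something else on the table is moved by more than 20 mm (distance of any of glaze_cup, brush, glaze_jar, wooden_rib, loop_tool, pinch_pot, brush_pot from where it was at the start of the episode above 0.02 m).
It also fails if it takes over 51 s, if anything falls off the work surface, if the arm or the gripper's body presses on something with over 40 N, if the wrist force passes 120 N, or if a joint passes its speed limit or range.

## Robot

A 6-joint arm with a two-finger parallel gripper is mounted at the origin on the work surface. World frame = base frame: x ahead of the robot, y to its left, z up, the work surface at z = 0. Lengths are in m, angles in rad, forces in N, time in s.
With the tool pointing down it reaches from about 0.3 to 0.875 m from the base axis. Payload 6.4 kg.
Tool frame: the origin (TCP) lies between the finger pads; the fingertips stand 25 mm ahead of it and the grasp point (between the pads) lies 6 mm ahead of it; z points along the fingers, y is the direction in which the jaws open and shut (so a half turn about z gives the same grasp; the last joint's range is limited). The gripper opens to 85 mm and grips with 20 to 120 N. Pads are 22 mm wide; open, the fingers measure 114 mm over their backs; the gripper's body (76 mm by 85 mm) begins 54 mm behind the grasp point. The pads swing forward as they close: fully open they stand 13 mm farther back than shut.
Start: joints at [0.93, 0.181, 1.607, -0, 1.354, -0.206], TCP at [0.242, 0.522, 0.256] pointing down, gripper open.
Joint ranges: [-2.99, 2.99], [-0.89, 2.07], [0.3, 2.58], [-1.14, 4.28], [0, 2.63], [-3.12, 3.12]. Speed limits (rad/s): [2.57, 2.57, 3.01, 3.14, 3.14, 3.14].

## Interface

Orientations are given as a unit quaternion [x, y, z, w].
In Python, from workcell import bot gives the robot as it stands.
- The arm moves only by the shell command python3 -m creep 'ROWS' [FORCE]. ROWS is JSON, a list that holds one entry, the list of rows, each a list of 7 numbers: the shift along the world's x, y, z in cm, then the turn, a rotation vector about the world's x, y, z in rad, then the opening, from 0 (shut) to 1 (fully open). In form: [[[x, y, z, wx, wy, wz, claw], ...]]. A call has 1 to 12 rows; each row shifts and turns the commanded pose from where the row before left it; what a row does not reach is not made up. A row lasts 1/8 s, in which the tool goes at most 62.5 mm and 10.7 degrees, less where a joint would pass 70% of its speed; a pose out of reach is approached as far as the arm can. A call with a gripper value outside its range is refused whole. The fingers move at their own pace and stop on an object; FORCE is the grip in N (left out, the last holds). Time passes only in rows, so rows that do not move let the fingers close. It gives the time, the measured TCP pose, the force and the opening at its end, in the units of the state.
- bot.read_state(): the state, without advancing time (a new reading comes with each control period).
- bot.snapshot(name): name is "side" or "top"; returns (picture, depth): 420x560x3 uint8, red, green, blue; 420x560 float32, m along the optical axis (not along the pixel's ray), 0 where there is no reading.
- bot.get_calibration(name): a dict with "K" (3x3 intrinsics, pixels), "distortion" ([k1, k2, p1, p2, k3] as OpenCV has them; the pictures are not rectified), "rvec" (rotation vector, rad) and "tvec" (3), from world to camera coordinates, as OpenCV has them. Camera axes: x right, y down, z forward; pixel columns grow to the right and rows downward; lengths in m; the calibration is good to about 2 mm. A picture is of the moment at which its call begins. get_calibration takes no time and is no camera call.
- bot.close_job(): hands the job in, once; it reports no verdict.
The state is a dict: "time_s": time; "q": joint angles; "qvel": joint speeds; "tau": joint torques, N m; "ee_pos": TCP position; "eef_rot": TCP orientation; "force": force on the tool from outside, world axes, zero at the start; "torque": the same for the moment, N m; "width": finger opening in m.
Only numpy, scipy, OpenCV 4.12 (cv2) and the standard library are available. Lean on these libraries where they do the work, as an engineer would, in place of code of your own. Each camera call takes 0.05 s, during which the arm holds its last target.

## Working session

There is one attempt and no reset: what is moved stays moved. The work goes in short steps, Python scripts to look and compute and a shell command to move; the robot and the scene stay as the last step left them, time stands still between calls to the robot, and variables do not carry over. Pictures are saved under pics/ and viewed, and the job is handed in when it is done.

```bash
ls; mkdir -p pics; python3 - <<'E'
from workcell import bot
import cv2
s=bot.read_state();print(s)
for n in("side","top"):
    p,d=bot.snapshot(n);cv2.imwrite(f"pics/{n}0.png",p[:,:,::-1]);print(n,bot.get_calibration(n))
    import numpy as np;np.savez(f"{n}0.npz",p=p,d=d)
E
```

```text
pics
{'time_s': 0.0, 'q': array([ 9.29686253e-01,  1.81567324e-01,  1.60796687e+00, -2.17722474e-05,
        1.35380785e+00, -2.06334530e-01]), 'qvel': array([ 4.80287457e-05, -5.57457356e-04, -1.26665336e-03, -7.52578538e-04,
       -4.50366683e-04,  1.40316500e-03]), 'tau': array([-5.70202264e-04, -4.44888103e+01, -3.51327789e+01, -4.84282245e-04,
        9.44614818e-03, -1.27859400e-05]), 'ee_pos': array([0.24189941, 0.5210957 , 0.25538922]), 'eef_rot': array([ 2.15677235e-01,  9.76464318e-01, -8.01712968e-04, -3.49948388e-04]), 'force': array([ 0.26050001, -0.55682428, -0.00713543]), 'torque': array([-0.04019232,  0.02770398, -0.01209823]), 'width': 0.08569805155626278}
side {'K': array([[453.40317093,   0.        , 280.92469181],
       [  0.        , 453.40317093, 207.5576312 ],
       [  0.        ,   0.        ,   1.        ]]), 'distortion': array([-0.12744266,  0.        ,  0.        ,  0.        ,  0.        ]), 'rvec': array([ 2.1141264 , -0.08748208,  0.0836277 ]), 'tvec': array([-0.49648865,  0.09867799,  1.24223537])}
top {'K': array([[515.51533908,   0.        , 274.10186537],
       [  0.        , 515.51533908, 208.33316907],
       [  0.        ,   0.        ,   1.        ]]), 'distortion': array([0.00742542, 0.        , 0.        , 0.        , 0.        ]), 'rvec': array([ 2.19356958, -2.19415001,  0.05854418]), 'tvec': array([3.31249586e-04, 4.99131516e-01, 1.44923645e+00])}
```

View pics/side0.png

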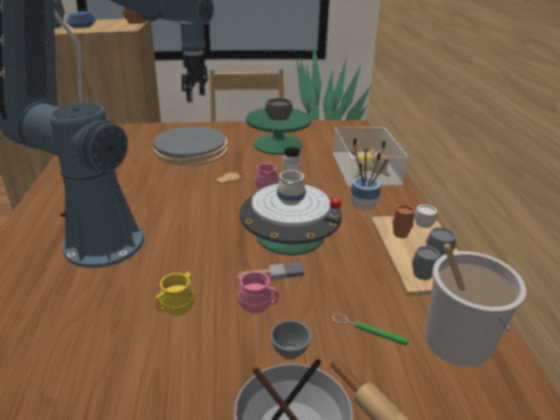

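View pics/top0.png

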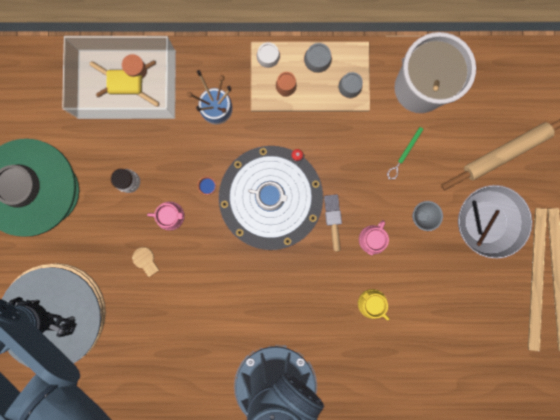

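```bash
cat > h.py <<'E'
import numpy as np,cv2
from workcell import bot
def cam(n):
    c=bot.get_calibration(n);R,_=cv2.Rodrigues(c["rvec"]);return c["K"],c["distortion"],R,np.array(c["tvec"])
def ray(n,uv):
    K,D,R,t=cam(n);u=cv2.undistortPoints(np.array(uv,float).reshape(-1,1,2),K,D).reshape(-1,2)
    d=np.c_[u,np.ones(len(u))]@R;return -R.T@t,d
def onplane(n,uv,z):
    o,d=ray(n,uv);return o+d*((z-o[2])/d[:,2])[:,None]
def proj(n,P):
    c=bot.get_calibration(n);return cv2.projectPoints(np.array(P,float).reshape(-1,3),c["rvec"],c["tvec"],c["K"],c["distortion"])[0].reshape(-1,2)
def tri(a,b):
    o1,d1=ray("top",[a]);o2,d2=ray("side",[b]);d1=d1[0];d2=d2[0]
    s=np.linalg.lstsq(np.c_[d1,-d2],o2-o1,rcond=None)[0];p=o1+s[0]*d1;q=o2+s[1]*d2;return (p+q)/2,np.linalg.norm(p-q)
def red(p):
    h=cv2.cvtColor(p,cv2.COLOR_RGB2HSV);return (((h[...,0]<6)|(h[...,0]>174))&(h[...,1]>170)&(h[...,2]>90)).astype(np.uint8)
E
python3 - <<'E'
from h import *
for n in("side","top"):
    z=np.load(f"{n}0.npz");p,d=z["p"],z["d"]
    k,l,st,c=cv2.connectedComponentsWithStats(red(p))
    for i in range(1,k):
        if st[i,4]>8: print(n,st[i],c[i],onplane(n,[c[i]],.142), d[int(c[i][1]),int(c[i][0])])
z=np.load("top0.npz");p=z["p"]
h=cv2.cvtColor(p,cv2.COLOR_RGB2HSV)
# dark ring outline: fit ellipse on holes
m=((h[...,0]>12)&(h[...,0]<28)&(h[...,1]>90)).astype(np.uint8)
yy,xx=np.mgrid[:420,:560];r=np.hypot(xx-270,yy-197);m[(r<38)|(r>51)]=0
k,l,st,c=cv2.connectedComponentsWithStats(m)
for i in range(1,k):
    if st[i,4]>5: print(st[i],c[i],onplane("top",[c[i]],.08)[0])
cr=cv2.resize(p[135:260,205:345],None,fx=5,fy=4.8,interpolation=cv2.INTER_CUBIC);cv2.imwrite("pics/ctop.png",cr[:,:,::-1])
p=np.load("side0.npz")["p"];cr=cv2.resize(p[160:260,230:360],None,fx=6,fy=6,interpolation=cv2.INTER_CUBIC);cv2.imwrite("pics/cside.png",cr[:,:,::-1])
E
```

```text
side [332 199   8   7  35] [335.54285714 202.57142857] [[ 0.63366488 -0.05428956  0.142     ]] 1.1647698
top [293 150   9  10  42] [296.66666667 154.52380952] [[ 0.632395   -0.05861326  0.142     ]] 1.3325999
[260 148   7   7  38] [262.71052632 151.10526316] [0.65167353 0.03115768 0.08      ]
[234 161   7   7  37] [237.27027027 164.05405405] [0.61620657 0.10033516 0.08      ]
[312 181   7   7  35] [315.25714286 183.77142857] [ 0.56228697 -0.1115766   0.08      ]
[221 201   7   7  38] [224.07894737 203.81578947] [0.50783715 0.13568773 0.08      ]
[310 215   7   7  35] [312.71428571 217.85714286] [ 0.46971282 -0.10427928  0.08      ]
[236 229   7   7  39] [239.20512821 232.07692308] [0.43133713 0.09444777 0.08      ]
[284 238   7   7  36] [287. 241.] [ 0.40724744 -0.03462049  0.08      ]
```

View pics/ctop.png

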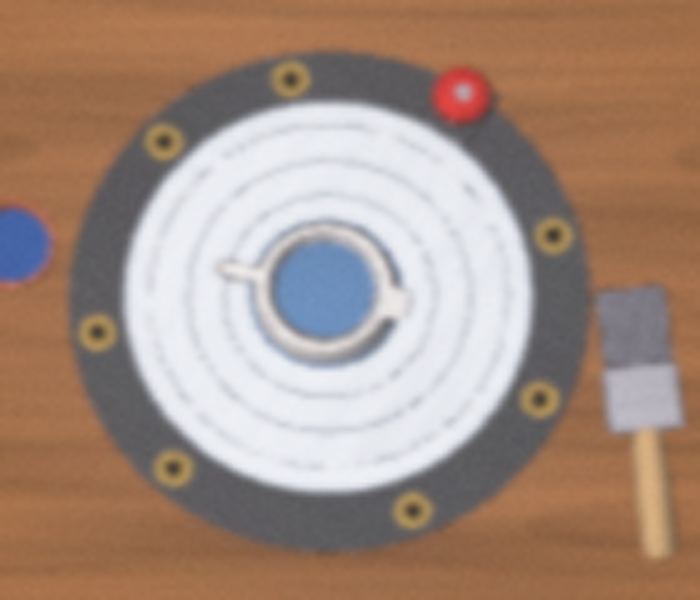

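View pics/cside.png

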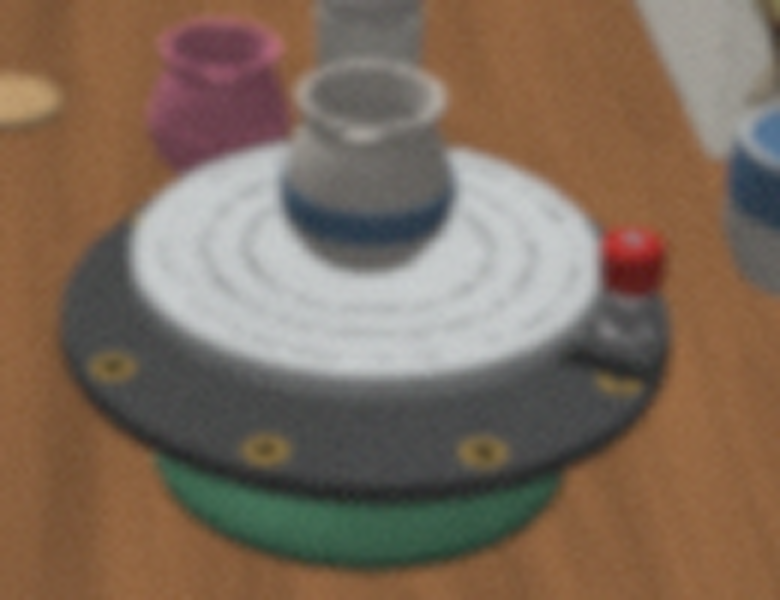

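```bash
python3 - <<'E'
from h import *
from scipy.optimize import least_squares
H=np.array([[262.71,151.1],[237.27,164.05],[315.26,183.77],[224.08,203.8],[312.7,217.86],[239.2,232.08],[287,241]])
P=onplane("top",H,.08)[:,:2]
f=least_squares(lambda a:np.hypot(*(P-a[:2]).T)-.127,[.53,0]);print(f.x,f.fun)
f2=least_squares(lambda a:np.hypot(*(P-a[:2]).T)-a[2],[.53,0,.127]);print(f2.x)
C=f.x
p=np.load("top0.npz")["p"];h=cv2.cvtColor(p,cv2.COLOR_RGB2HSV)
m=(((h[...,0]<8)|(h[...,0]>172))&(h[...,1]>120)).astype(np.uint8);m[:140]=0;m[170:]=0;m[:,:285]=0;m[:,310:]=0
ys,xs=np.nonzero(m);print(len(xs),xs.mean(),ys.mean(),xs.min(),xs.max(),ys.min(),ys.max())
p2=np.load("side0.npz")["p"];h=cv2.cvtColor(p2,cv2.COLOR_RGB2HSV)
m=(((h[...,0]<8)|(h[...,0]>172))&(h[...,1]>120)).astype(np.uint8);m[:190]=0;m[215:]=0;m[:,:325]=0;m[:,350:]=0
y2,x2=np.nonzero(m);print(len(x2),x2.mean(),y2.mean(),x2.min(),x2.max(),y2.min(),y2.max())
print(tri((xs.mean(),ys.mean()),(x2.mean(),y2.mean())))
k=onplane("top",[[(xs.mean()+.0),ys.mean()]],.148)[0,:2];print(k,k-C,np.hypot(*(k-C)))
a0=np.arctan2(*(k-C)[::-1]);print("knob ang",np.degrees(a0))
for q in P: print(q, np.degrees((np.arctan2(*(q-C)[::-1])-a0)%(2*np.pi)))
kk=C+.127*np.array([np.cos(a0),np.sin(a0)]);print("knob est",kk)
# check by depth: jug, wheel
E
```

```text
[0.52629458 0.01003919] [ 1.59561074e-04  4.34934253e-04 -1.61423269e-04 -1.18566703e-05
  5.23491570e-04  6.54756150e-05  1.48374832e-04]
[0.52631249 0.01002278 0.12716702]
99 297.06060606060606 154.36363636363637 292 303 149 160
92 335.2826086956522 202.8913043478261 331 340 198 208
(array([ 0.63210053, -0.05948451,  0.14418716]), np.float64(0.0007290729785007859))
[ 0.63185732 -0.05937309] [ 0.10556274 -0.06941228] 0.126339051359827
knob ang -33.326729562599446
[0.65168797 0.03115913] 42.8872941690348
[0.61621766 0.10033593] 78.44552195117988
[ 0.56229086 -0.11158438] 319.81362379390816
[0.50788001 0.13568509] 131.6645970932372
[ 0.4697051 -0.1042406] 276.98286998428364
[0.43132884 0.0944616 ] 171.6903547945208
[ 0.40724744 -0.03462049] 233.88994960704926
knob est [ 0.63240957 -0.05973622]
```

Candidates for the red knob: the red knob on the dark ring (top 297,154; side 335,203), terracotta cups (top 286,84; side 403,220) and the terracotta lump in the tray (top 133,65). The crop shows a bright red round knob over a steel barrel on the wheel's ear, standing on the hole circle, so that is the knob: (0.632, -0.060). The next hole is about +42.9°. The two pink jugs and the yellow one are look-alikes.

```bash
python3 -m creep '[[[3.2,-4.8,0.4,0,0,-0.012,0.7],[3.2,-4.8,0.4,0,0,-0.012,0.7],[3.2,-4.8,0.4,0,0,-0.012,0.7],[3.2,-4.8,0.4,0,0,-0.012,0.7],[3.2,-4.8,0.4,0,0,-0.012,0.7],[3.2,-4.8,0.4,0,0,-0.012,0.7],[3.2,-4.8,0.4,0,0,-0.012,0.7],[3.2,-4.8,0.4,0,0,-0.012,0.7],[3.2,-4.8,0.4,0,0,-0.012,0.7],[3.2,-4.8,0.4,0,0,-0.012,0.7],[3.2,-4.8,0.4,0,0,-0.012,0.7],[3.2,-4.8,0.4,0,0,-0.012,0.7]]]' 40
python3 -m creep '[[[0,0,0,0,0,0,0.7],[0,0,0,0,0,0,0.7]]]'
```

```text
time_s: 1.6
ee_pos: [0.6268, -0.0561, 0.3039]
eef_rot: [0.286, 0.958, 0.0, -0.0]
force: [1.3, 0.4, -0.1]
width: 0.0599
time_s: 1.85
ee_pos: [0.6257, -0.0543, 0.3034]
eef_rot: [0.286, 0.958, 0.0, -0.001]
force: [-0.4, -0.1, -0.0]
width: 0.0596
```

```bash
python3 -m creep '[[[0.3,-0.3,-2.0,0,0,0,0.7],[0.3,-0.2,-3.0,0,0,0,0.7],[0.1,-0.05,-3.0,0,0,0,0.7],[0,0,-1.5,0,0,0,0.7],[0,0,0,0,0,0,0.7],[0,0,0,0,0,0,0.7]]]'
python3 - <<'E'
from h import *
for n in("side","top"):
    p,d=bot.snapshot(n);c=p[120:260,220:380];cv2.imwrite(f"pics/{n}1.png",cv2.resize(c,None,fx=4,fy=4,interpolation=3)[:,:,::-1])
E
```

```text
time_s: 2.6
ee_pos: [0.6338, -0.0598, 0.2105]
eef_rot: [0.285, 0.958, 0.0, 0.001]
force: [0.3, -0.2, 0.1]
width: 0.06
```

View pics/side1.png

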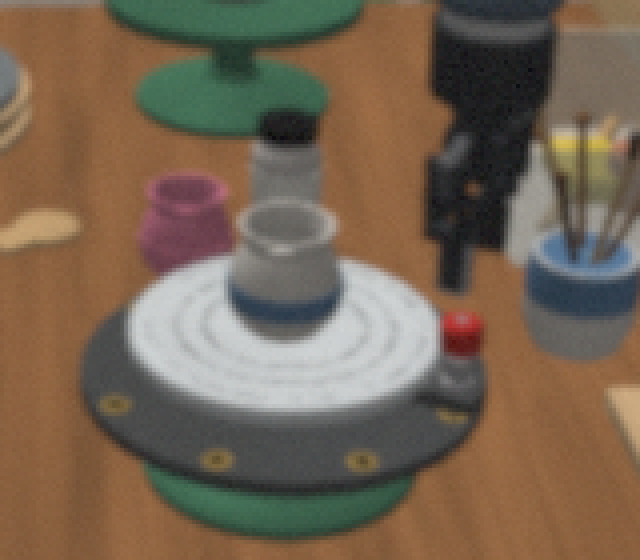

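View pics/top1.png

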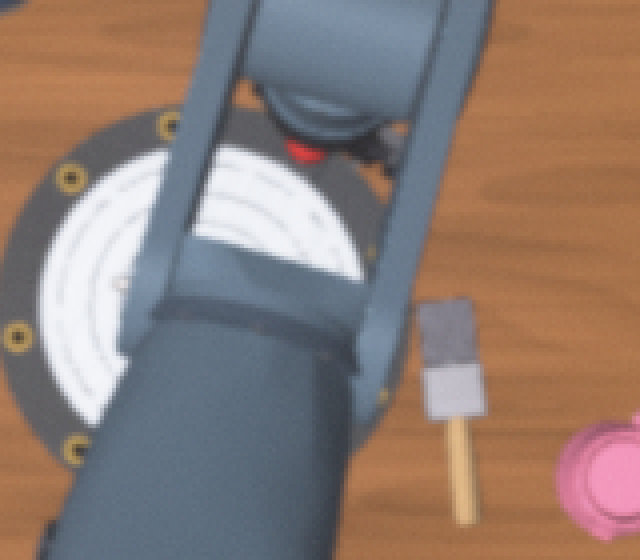

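The side crop shows the fingers (about 455,270) just above the knob (462,335). In the top crop the arm hides most of the knob, with the jaws around it (305,148). I'm going down now.

```bash
python3 -m creep '[[[-0.1,0,-1.5,0,0,0,0.7],[0,0,-1.5,0,0,0,0.7],[0,0,-1,0,0,0,0.7],[0,0,-1,0,0,0,0.7],[0,0,-0.6,0,0,0,0.7],[0,0,-0.4,0,0,0,0.7],[0,0,0,0,0,0,0.7],[0,0,0,0,0,0,0.7]]]'
```

```text
time_s: 3.7
ee_pos: [0.6325, -0.06, 0.1497]
eef_rot: [0.285, 0.958, 0.0, 0.0]
force: [-0.0, -0.8, 0.2]
width: 0.0597
```

```bash
python3 -m creep '[[[0,0,0,0,0,0,0.5],[0,0,0,0,0,0,0.42],[0,0,0,0,0,0,0.4],[0,0,0,0,0,0,0.38],[0,0,0,0,0,0,0.37],[0,0,0,0,0,0,0.36]]]' 20
```

```text
time_s: 4.45
ee_pos: [0.6324, -0.0598, 0.1494]
eef_rot: [0.285, 0.958, 0.0, 0.0]
force: [0.2, 1.5, 0.2]
width: 0.0308
```

```bash
python3 -m creep '[[[0,0,0,0,0,0,0.35],[0,0,0,0,0,0,0.34],[0,0,0,0,0,0,0.33],[0,0,0,0,0,0,0.32]]]' 20
```

```text
time_s: 4.95
ee_pos: [0.6325, -0.0596, 0.1495]
eef_rot: [0.285, 0.958, 0.0, 0.0]
force: [2.3, 3.7, 2.6]
width: 0.0291
```

```bash
python3 -m creep '[[[0.02,0.03,0,0,0,0,0.3],[0,0,0,0,0,0,0.25],[0,0,0,0,0,0,0.2],[0,0,0,0,0,0,0.2]]]' 25
```

```text
time_s: 5.45
ee_pos: [0.6325, -0.0596, 0.1496]
eef_rot: [0.285, 0.958, 0.0, 0.0]
force: [0.8, 4.5, 5.6]
width: 0.0295
```

```bash
python3 -m creep '[[[0,0,0,0,0,0,0.1],[0,0,0,0,0,0,0.1],[0,0,0,0,0,0,0.1],[0,0,0.1,0,0,0,0.1],[0,0,0.1,0,0,0,0.1],[0,0,0,0,0,0,0.1]]]' 40
```

```text
time_s: 6.2
ee_pos: [0.6324, -0.0598, 0.1497]
eef_rot: [0.286, 0.958, 0.0, -0.0]
force: [6.7, 2.7, -6.1]
width: 0.0285
```

```bash
python3 -m creep '[[[0,0,0.15,0,0,0,0.1],[0,0,0.15,0,0,0,0.1],[0,0,0.15,0,0,0,0.1],[0,0,0.15,0,0,0,0.1],[0,0,0,0,0,0,0.1],[0,0,0,0,0,0,0.1]]]' 40
```

```text
time_s: 6.95
ee_pos: [0.632, -0.0603, 0.1556]
eef_rot: [0.286, 0.958, -0.0, -0.001]
force: [4.6, 0.7, -6.9]
width: 0.0288
```

```bash
python3 -m creep '[[[0,0,0.15,0,0,0,0.1],[0,0,0.15,0,0,0,0.1],[0,0,0.15,0,0,0,0.1],[0,0,0,0,0,0,0.1],[0,0,0,0,0,0,0.1]]]' 40
python3 - <<'E'
from h import *
p,d=bot.snapshot("side");c=p[160:260,260:380];cv2.imwrite("pics/side2.png",cv2.resize(c,None,fx=6,fy=6,interpolation=3)[:,:,::-1])
E
```

```text
time_s: 7.58
ee_pos: [0.6319, -0.0605, 0.1598]
eef_rot: [0.286, 0.958, -0.001, -0.001]
force: [6.0, -1.6, -8.7]
width: 0.0288
```

View pics/side2.png

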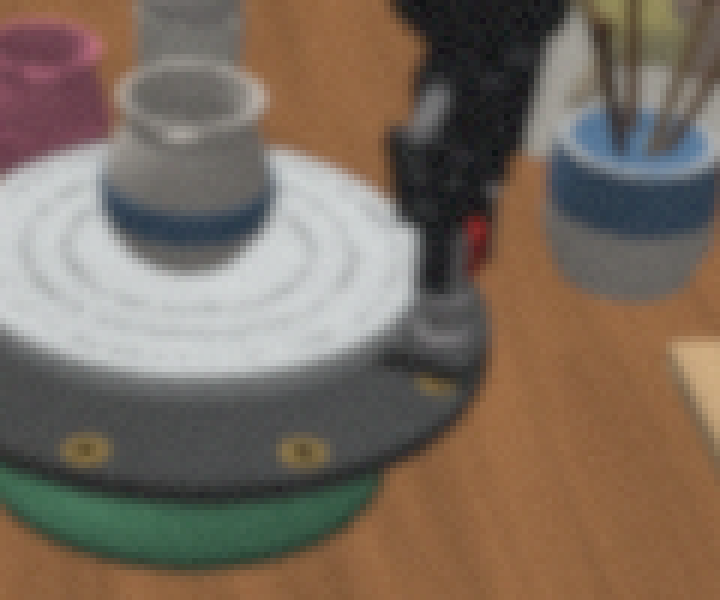

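```bash
python3 - <<'E'
import numpy as np
a=np.radians(-33.4+np.cumsum([0,1.5,2.5,3.5,3.5,3.5,3.5,3.5,3.5,3.5,3.0,2.0,1.5]))
P=12.7*np.c_[np.cos(a),np.sin(a)];print(np.round(np.diff(P,axis=0),2).tolist(),np.diff(a).round(3),np.degrees(a[-1]))
E
```

```text
[[0.18, 0.28], [0.28, 0.48], [0.36, 0.69], [0.32, 0.71], [0.27, 0.73], [0.23, 0.74], [0.18, 0.75], [0.14, 0.76], [0.09, 0.77], [0.04, 0.66], [0.01, 0.44], [-0.0, 0.33]] [0.026 0.044 0.061 0.061 0.061 0.061 0.061 0.061 0.061 0.052 0.035 0.026] 1.6000000000000014
```

```bash
python3 -m creep '[[[0.18,0.28,0,0,0,0.026,0.1],[0.28,0.48,0,0,0,0.044,0.1],[0.36,0.69,0,0,0,0.061,0.1],[0.32,0.71,0,0,0,0.061,0.1],[0.27,0.73,0,0,0,0.061,0.1],[0.23,0.74,0,0,0,0.061,0.1]]]' 40
```

```text
time_s: 8.38
ee_pos: [0.6491, -0.0243, 0.1601]
eef_rot: [0.132, 0.991, -0.001, 0.0]
force: [6.9, -0.9, -9.4]
width: 0.029
```

```bash
python3 -m creep '[[[0.18,0.75,0,0,0,0.061,0.1],[0.14,0.76,0,0,0,0.061,0.1],[0.09,0.77,0,0,0,0.061,0.1],[0.04,0.66,0,0,0,0.052,0.1],[0.01,0.44,0,0,0,0.035,0.1],[0,0.33,0,0,0,0.026,0.1],[0,0,0,0,0,0,0.1],[0,0,0,0,0,0,0.1]]]' 40
python3 - <<'E'
from h import *
C=np.array([.5263,.0100])
s=bot.read_state();v=s["ee_pos"][:2]-C;print(s["ee_pos"],np.hypot(*v),np.degrees(np.arctan2(v[1],v[0]))+33.4)
for n in("side","top"):
    p,d=bot.snapshot(n);c=p[120:260,220:380];cv2.imwrite(f"pics/{n}3.png",cv2.resize(c,None,fx=4,fy=4,interpolation=3)[:,:,::-1])
E
```

```text
time_s: 9.38
ee_pos: [0.6544, 0.0135, 0.1605]
eef_rot: [-0.015, 1.0, -0.0, 0.001]
force: [10.3, 2.0, -8.5]
width: 0.0288
[0.65438275 0.01351239 0.16047812] 0.12813090379544445 34.9708167242747
```

View pics/side3.png

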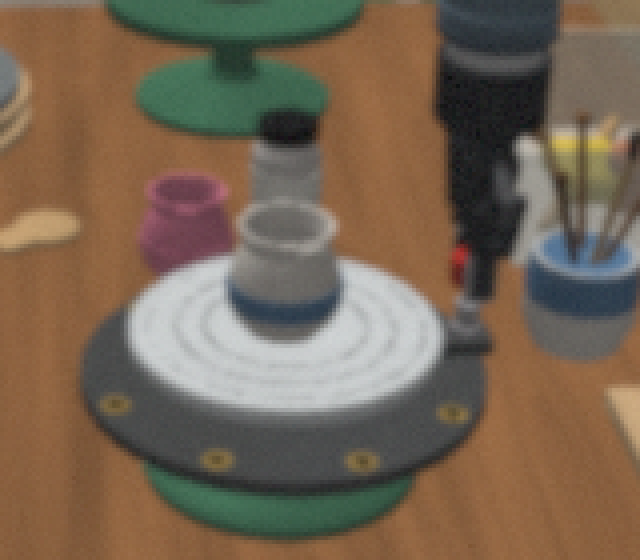

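View pics/top3.png

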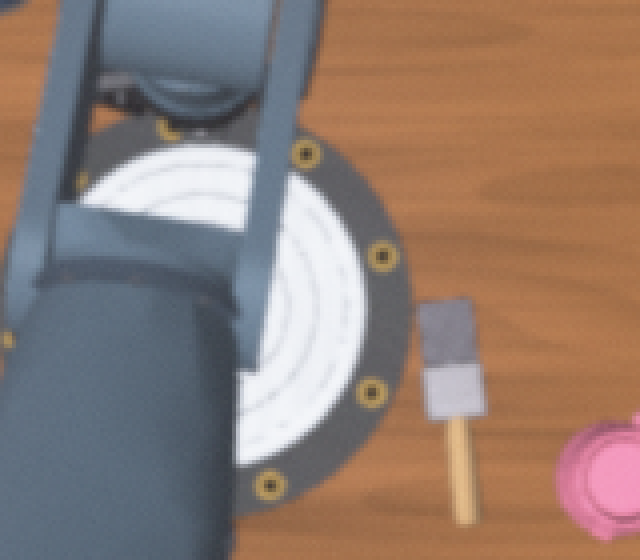

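```bash
python3 - <<'E'
from h import *
C=np.array([.5263,.0100])
p,d=bot.snapshot("top");h=cv2.cvtColor(p,cv2.COLOR_RGB2HSV)
m=((h[...,0]>12)&(h[...,0]<28)&(h[...,1]>90)).astype(np.uint8)
m[:148]=0;m[170:]=0;m[:,288:]*=1;m[:,:288]=0;m[:,305:]=0
k,l,st,c=cv2.connectedComponentsWithStats(m)
for i in range(1,k):
    if st[i,4]>5:
        q=onplane("top",[c[i]],.08)[0,:2];v=q-C;print(st[i],q,np.hypot(*v),np.degrees(np.arctan2(v[1],v[0])))
w=np.array([.65169,.03116])-C;print("next",np.degrees(np.arctan2(w[1],w[0])))
print(bot.read_state()["ee_pos"],bot.read_state()["force"])
E
```

```text
[293 155   7   7  35] [ 0.63265785 -0.05971055] 0.1271674188077232 -33.242194635392266
next 9.578617295684026
[0.65438587 0.01351147 0.16049966] [ 9.9989892   2.34904396 -8.37972553]
```

```bash
python3 -m creep '[[[0.03,0.2,0,0,0,0.017,0.1],[0.03,0.35,0,0,0,0.027,0.1],[0,0.35,0,0,0,0.027,0.1],[-0.02,0.2,0,0,0,0.016,0.1],[0,0,-0.1,0,0,0,0.1],[0,0,-0.1,0,0,0,0.1],[0,0,-0.08,0,0,0,0.1],[0,0,0,0,0,0,0.1]]]' 40
```

```text
time_s: 10.52
ee_pos: [0.6539, 0.0247, 0.1575]
eef_rot: [-0.059, 0.998, 0.0, -0.0]
force: [7.6, 4.0, -6.1]
width: 0.0285
```

```bash
python3 -m creep '[[[0,0,0,0,0,0,0.36],[0,0,0,0,0,0,0.4],[0,0,0,0,0,0,0.42],[0,0,0,0,0,0,0.42]]]' 20
```

```text
time_s: 11.02
ee_pos: [0.6537, 0.0246, 0.1591]
eef_rot: [-0.059, 0.998, -0.0, -0.0]
force: [-0.5, 0.4, 0.3]
width: 0.0362
```

```bash
python3 -m creep '[[[0,0,-0.3,0,0,0,0.42],[0,0,-0.4,0,0,0,0.42],[0,0,-0.2,0,0,0,0.42],[0,0,0,0,0,0,0.42]]]'; python3 -m creep '[[[-0.02,0.15,0,0,0,0.01,0.42],[-0.02,0.15,0,0,0,0.01,0.42],[-0.01,0.1,0,0,0,0.01,0.42],[0,0,0,0,0,0,0.42]]]'
```

```text
time_s: 11.52
ee_pos: [0.6536, 0.0248, 0.1496]
eef_rot: [-0.059, 0.998, 0.0, -0.0]
force: [-0.3, 0.6, 0.0]
width: 0.0357
time_s: 12.02
ee_pos: [0.6534, 0.0281, 0.1501]
eef_rot: [-0.074, 0.997, -0.001, 0.0]
force: [-1.1, -4.6, 0.8]
width: 0.036
```

Contact, with the pin dragging at about 4.6 N. Now I push on in small steps, feeling for the drop.

```bash
python3 -m creep '[[[-0.01,0.08,0,0,0,0.005,0.42],[-0.01,0.08,0,0,0,0.005,0.42],[-0.01,0.08,0,0,0,0.005,0.42]]]';python3 -m creep '[[[-0.01,0.06,0,0,0,0.005,0.42],[-0.01,0.06,0,0,0,0.005,0.42]]]'
```

```text
time_s: 12.4
ee_pos: [0.6531, 0.0299, 0.1502]
eef_rot: [-0.081, 0.997, -0.001, -0.0]
force: [-0.8, -6.4, 0.4]
width: 0.0361
time_s: 12.65
ee_pos: [0.6528, 0.0326, 0.1499]
eef_rot: [-0.086, 0.996, 0.0, 0.0]
force: [0.9, -0.4, 0.3]
width: 0.0355
```

```bash
python3 -m creep '[[[0,0.05,0,0,0,0.003,0.42],[0,0,0,0,0,0,0.42]]]';python3 -m creep '[[[-0.01,0.05,0,0,0,0.003,0.42],[0,0,0,0,0,0,0.42]]]'; python3 - <<'E'
from h import *
for n in("side",):
    p,d=bot.snapshot(n);c=p[160:260,260:380];cv2.imwrite(f"pics/{n}4.png",cv2.resize(c,None,fx=6,fy=6,interpolation=3)[:,:,::-1])
E
```

```text
time_s: 12.9
ee_pos: [0.6527, 0.0333, 0.15]
eef_rot: [-0.088, 0.996, 0.0, 0.0]
force: [-0.9, -0.1, 0.5]
width: 0.0361
time_s: 13.15
ee_pos: [0.6527, 0.0335, 0.15]
eef_rot: [-0.09, 0.996, 0.0, 0.0]
force: [0.6, -0.7, -0.0]
width: 0.036
```

View pics/side4.png

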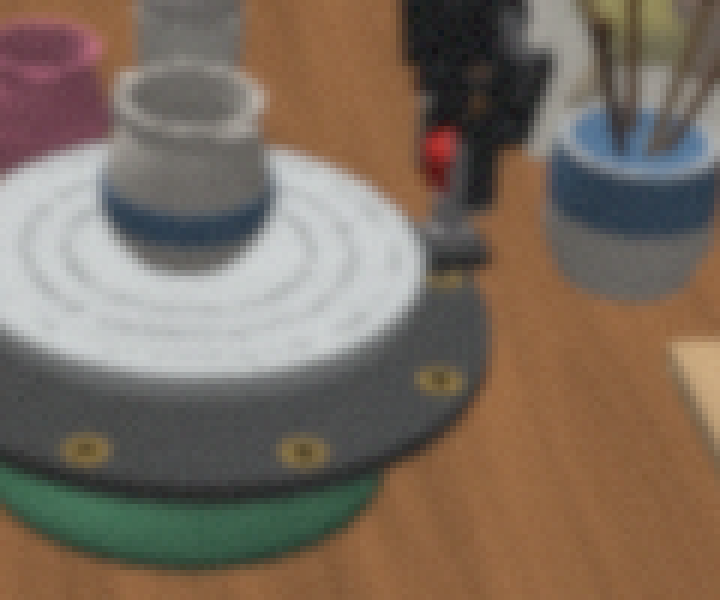

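```bash
python3 - <<'E'
from h import *
for z in (.142,.1495):
  for a in (-33.24+41,-33.24+42.8,-33.24+45):
    a=np.radians(a);x,y=.5263+.127*np.cos(a),.01+.127*np.sin(a)
    for dz in(.011,-.013): print(z,a,dz,proj("side",[x,y,z+dz])[0])
p,d=bot.snapshot("side");h=cv2.cvtColor(p,cv2.COLOR_RGB2HSV)
m=(((h[...,0]<8)|(h[...,0]>172))&(h[...,1]>110)).astype(np.uint8);m[:170]=0;m[215:]=0;m[:,:320]=0;m[:,350:]=0
ys,xs=np.nonzero(m);print(len(xs),xs.mean(),ys.mean(),xs.min(),xs.max(),ys.min(),ys.max())
# reference home at start
p2=np.load("side0.npz")["p"];print(proj("side",[.6326,-.0597,.142+.011]),proj("side",[.6326,-.0597,.142-.013]))
E
```

```text
0.142 0.13543754995475993 0.011 [336.57766097 183.9616087 ]
0.142 0.13543754995475993 -0.013 [335.83027356 191.55610348]
0.142 0.16685347649065782 0.011 [336.07834642 183.29212866]
0.142 0.16685347649065782 -0.013 [335.33800732 190.87324281]
0.142 0.20525072003453312 0.011 [335.41437043 182.48483658]
0.142 0.20525072003453312 -0.013 [334.68306811 190.04984032]
0.1495 0.13543754995475993 0.011 [336.8133555  181.55838917]
0.1495 0.13543754995475993 -0.013 [336.06271364 189.19841715]
0.1495 0.16685347649065782 0.011 [336.31181127 180.89325084]
0.1495 0.16685347649065782 -0.013 [335.56825896 188.519655  ]
0.1495 0.20525072003453312 0.011 [335.64497768 180.09118526]
0.1495 0.20525072003453312 -0.013 [334.91051334 187.70118766]
49 332.59183673469386 185.10204081632654 330 335 181 191
[[335.92154501 199.98861548]] [[335.12406309 207.90726012]]
```

The knob spans side rows 181–191. A homed pin at +42.8° predicts about 181–191 and a riding pin about 179–188.5, so the pin seems to have dropped. I'll back the finger off, open, lift clear and check in both views.

```bash
python3 -m creep '[[[0.02,-0.15,0,0,0,0,0.42],[0.02,-0.12,0,0,0,0,0.5],[0,0,0,0,0,0,0.7],[0,0,0,0,0,0,0.7],[0,0,0.5,0,0,0,0.7],[0,0,1.5,0,0,0,0.7],[0,0,3,0,0,0,0.7],[0,0,4,0,0,0,0.7],[0,0,4,0,0,0,0.7],[0,0,0,0,0,0,0.7]]]'; python3 -m creep '[[[0,5,1,0,0,0,0.7],[0,5,1,0,0,0,0.7],[-3,5,0,0,0,0,0.7],[-3,5,0,0,0,0,0.7],[-3,5,0,0,0,0,0.7],[-3,5,0,0,0,0,0.7],[-3,5,0,0,0,0,0.7],[0,0,0,0,0,0,0.7],[0,0,0,0,0,0,0.7]]]'
python3 - <<'E'
from h import *
for n in("side","top"):
    p,d=bot.snapshot(n);np.savez(f"{n}5.npz",p=p,d=d)
    cv2.imwrite(f"pics/{n}5.png",p[:,:,::-1])
    k,l,st,c=cv2.connectedComponentsWithStats(red(p))
    for i in range(1,k):
        if st[i,4]>8: print(n,st[i],c[i])
E
```

```text
time_s: 14.5
ee_pos: [0.6554, 0.0304, 0.2864]
eef_rot: [-0.09, 0.996, -0.001, 0.005]
force: [-0.2, 1.0, -0.6]
width: 0.0596
time_s: 15.62
ee_pos: [0.5029, 0.3805, 0.2998]
eef_rot: [-0.09, 0.996, -0.0, -0.0]
force: [0.2, -1.2, -0.2]
width: 0.0603
side [331 182  10   9  41] [335.3902439  185.85365854]
top [258 142   9  10  39] [261.8974359  146.79487179]
```

View pics/side5.png

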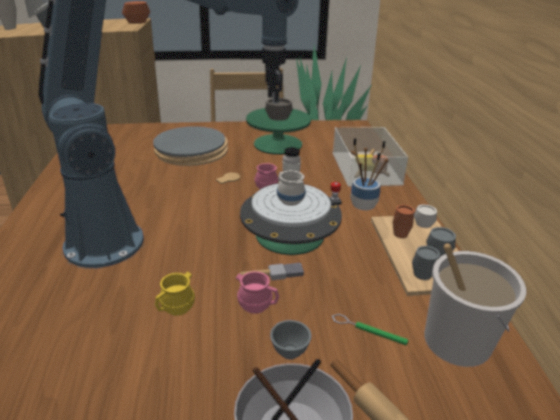

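View pics/top5.png

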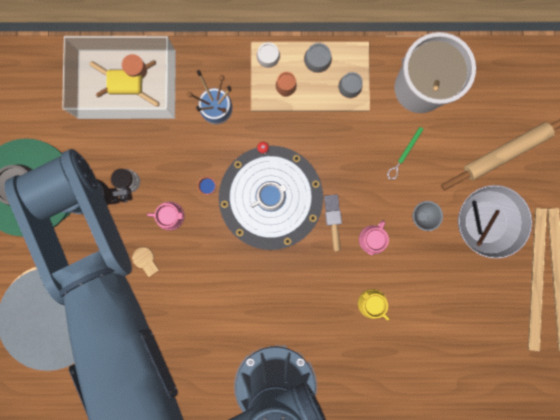

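```bash
python3 - <<'E'
from h import *
C=np.array([.5263,.0100])
def big(p,x0,x1,y0,y1):
    h=cv2.cvtColor(p,cv2.COLOR_RGB2HSV);m=(((h[...,0]<8)|(h[...,0]>172))&(h[...,1]>120))
    o=np.zeros_like(m);o[y0:y1,x0:x1]=m[y0:y1,x0:x1];y,x=np.nonzero(o);return (x.mean(),y.mean()),(y.min(),y.max(),len(y))
for i,b in((0,(285,310,140,170)),(5,(250,275,135,160))):
    a,_=big(np.load(f"top{i}.npz")["p"],*b);s,e=big(np.load(f"side{i}.npz")["p"],325,345,175,215)
    X,r=tri(a,s);v=X[:2]-C;print(X,r,np.hypot(*v),np.degrees(np.arctan2(v[1],v[0])),a,s,e)
# jug rim/inside centre shift: blue disc in top
for i in(0,5):
    p=np.load(f"top{i}.npz")["p"];h=cv2.cvtColor(p,cv2.COLOR_RGB2HSV);m=((h[...,0]>95)&(h[...,0]<125)&(h[...,1]>90));o=np.zeros_like(m);o[180:212,254:288]=m[180:212,254:288];y,x=np.nonzero(o);print(len(x),onplane("top",[[x.mean(),y.mean()]],.16))
d=cv2.absdiff(np.load("top0.npz")["p"],np.load("top5.npz")["p"]).max(2);d[:,:200]=0;y,x=np.nonzero(d>60);print(len(x),x.min(),x.max(),y.min(),y.max()) 
E
```

```text
[ 0.63210053 -0.05948451  0.14418716] 0.0007290729785007859 0.1265774485108834 -33.294911510287626 (np.float64(297.06060606060606), np.float64(154.36363636363637)) (np.float64(335.2826086956522), np.float64(202.8913043478261)) (np.int64(198), np.int64(208), 92)
[0.65127586 0.03053667 0.14341951] 0.002112780904874071 0.1266519633133107 9.331736056034707 (np.float64(262.4591836734694), np.float64(146.83673469387756)) (np.float64(335.34939759036143), np.float64(186.46987951807228)) (np.int64(182), np.int64(192), 83)
262 [[0.52576512 0.01230896 0.16      ]]
260 [[0.52503824 0.01105367 0.16      ]]
319 229 325 146 419
```

Knob height matches the start to about 0.8 mm, it has turned 42.6°, and the jug is centred, so I'm handing in.

```bash
python3 - <<'E'
from workcell import bot
print(bot.read_state()["force"],abs(bot.read_state()["qvel"]).max());print(bot.close_job())
E
```

```text
[-0.20424485 -0.76399817 -0.92096752] 0.011293103521470511
the job is handed in; nothing more can be done
None
```

The pin is home in the next hole anticlockwise, and I handed the job in at about 16 s of the 51 s allowed; no verdict is reported.

**What I did:** I gripped the red knob, lifted the pin about 11 mm and turned the wheel about 40° with the pin clear. Then I set the pin lightly on the ring and let go of the grip. I nudged the knob on with one finger at about 4.6 to 6.4 N until the force fell away at the drop, then backed off and withdrew the arm.

**Last checks:**
- **Pin home:** the knob is at the same height as at the start, to within 0.8 mm; a pin riding on the ring would stand 7.5 mm higher.
- **Right hole:** the knob turned 42.6°, against 42.8° measured to the next hole, so about 0.74 rad.
- **Jug:** it stands upright, within about 2 mm of the wheel's centre.
- **Other things:** the gripper is clear of everything. The objects I could see in the last pictures looked unmoved, but I only did a numerical before-and-after comparison on the right-hand part of the top view.

**Disagreements and gaps:**
- The two camera rays to the knob missed each other by 2.1 mm in the last view, against 0.7 mm at the start; that is about the calibration error.
- I did not see the force rise against a locked pin, because I stopped pushing once it had dropped. The lock rests on the knob's height and angle.

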